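Clear the inspection stage into the sample trays

TASK

First swing the microscope's arm fully aside, to its stop on either side, and leave it there. Then sort the steel specimens on the stage by sliding them along the plate and over its edge, without lifting them: the two round ones into the tray that already holds a round one, the two bars into the tray that already holds a bar. Everything in the trays stays in its tray; leave the caliper, jar and brush where they lie.

Things in the scene. Friction and masses are not known exactly. Their poses are not given: they have to be found in the camera images.
- stand: Black microscope stand, fixed. Stage plate: top 48 mm above the bench, from x = -140 to +190 and y = -110 to +110 mm in its frame, a tray along each long edge. Column of 12 mm radius at x = +165, y = 0, 198 mm high. The specimens lie one to a row across the plate, near x = -88, -32, +24, +80, y within 60. Origin: on the bench below the plate.
- scope_arm (a joint): Swing of the microscope's arm about the column, rad: 0 points along the stand's -x, over the plate; positive swings the lens towards the stand's -y; stops at -1.6 and +1.6. It stays where it is left; about 1 to 2 N at the barrel moves it.
- pivot (a point): Point on the column's axis at the arm's middle height, 155 mm above the bench. The arm is an 18 mm high, 16 mm wide beam that turns about it.
- lens (a point): Centre of the lens, the lower end of the microscope's barrel, 145 mm out from the column's axis, 100 mm above the bench. The upright barrel is 32 mm across, its lens end tapers to 22 mm, and it reaches from here 75 mm up.
- round_1: Steel disc, 32 mm across, 14 mm high, 85 g; lies flat on the stage plate. Origin: centre of its underside.
- round_2: Steel disc, 32 mm across, 14 mm high, 85 g; lies flat on the stage plate. Origin: centre of its underside.
- bar_1: Square steel bar, 44 x 10 x 10 mm, 35 g; lies on the stage plate, its length roughly along the stand's x. Origin: centre of its underside, x along its length.
- bar_2: Square steel bar, 44 x 10 x 10 mm, 35 g; lies on the stage plate, its length roughly along the stand's x. Origin: centre of its underside, x along its length.
- tray_round: Grey open tray, 270 x 130 x 32 mm outside (x, y, z), walls and floor 3 mm, fixed on the left or right of the stage plate (varies; both trays look alike). Its inner edge is tucked 8 mm under the plate's overhang, so a part pushed over the edge falls in. This one holds the round specimen at the start. Origin: centre of its underside.
- tray_bar: Grey open tray, 270 x 130 x 32 mm outside (x, y, z), walls and floor 3 mm, fixed on the left or right of the stage plate (varies; both trays look alike). Its inner edge is tucked 8 mm under the plate's overhang, so a part pushed over the edge falls in. This one holds the bar specimen at the start. Origin: centre of its underside.
- round_sample: Steel disc like the other round ones (32 mm across, 14 mm high), in its tray from the start; it may be nudged there. Origin: centre of its underside.
- bar_sample: Steel bar like the other bars (44 x 10 x 10 mm), in its tray from the start; it may be nudged there. Origin: centre of its underside.
- caliper: Digital caliper, 190 mm long (x), lying flat on the bench on the right. Bystander, to be left where it is. Origin: centre of its underside.
- jar: White screw jar, 56 mm across, 75 mm high, on the bench on the left. Bystander, to be left where it is. Origin: centre of its underside.
- brush: Hand brush lying on the bench on the left. Bystander, to be left where it is. Origin: centre of its underside.

How it is judged:
By the outcome, as a careful person would: the job done as asked, in the order asked, and still so for the second after the job is handed in, with the robot touching nothing.
It also fails if it takes over 58 s, if anything falls off the work surface, if the arm or the gripper's body presses on something with over 40 N, if the wrist force passes 120 N, or if a joint passes its speed limit or range.

ROBOT

A 6-joint arm with a two-finger parallel gripper is mounted at the origin on the work surface. World frame = base frame: x ahead of the robot, y to its left, z up, the work surface at z = 0. Lengths are in mm, angles in rad, forces in N, time in s.
With the tool pointing down it reaches from about 350 to 875 mm from the base axis. Payload 4.2 kg.
Tool frame: the origin (TCP) lies midway between the tips of the shut fingers; the grasp point (between the pads) lies 19 mm behind it (arm.tcp_to_grasp is the distance from the TCP to the grasp point, in mm); z points along the fingers, y is the line along which they close (so a half turn about z gives the same grasp; the last joint's range is limited). The gripper opens to 85 mm and grips with 20 to 120 N. Pads are 22 mm wide; open, the fingers measure 114 mm over their backs; the gripper's body (76 mm by 85 mm) begins 54 mm behind the grasp point. The pads swing forward as they close: fully open they stand 13 mm farther back than shut.
Start: joints at [1.412, 0.385, 0.008, 0, -1.194, -0.259], TCP at [253.561, 571.232, 231.312] pointing down, gripper open.
Joint ranges: [-3.14, 3.14], [-1.21, 2.06], [-1.07, 1.41], [-3.16, 2.05], [-2.99, -0.16], [-3.1, 3.1]. Speed limits (rad/s): [2.79, 2.79, 3.14, 3.14, 3.14, 3.14].

INTERFACE

Orientations are given as a unit quaternion [x, y, z, w].
In Python, from bench import arm gives the robot as it stands.
- The arm moves only by the tool arm_command, never from a script. Its argument "rows" is a list of rows, each a list of 2 entries, a list of its own where there are three numbers: the shift along the tool's x, y, z as a fraction of full scale, then the turn, a rotation vector about the tool's x, y, z as a fraction of full scale. In form: [[[x, y, z], [wx, wy, wz]], ...]. A call has 1 to 5 rows; each row is the pose to reach, as a shift and turn from the pose commanded when the call began, along the tool's axes at that moment, turning the shorter way round; what a row does not reach only later rows make up. Full scale, the value 1, is 0.25 m for a shift and 180 degrees for a turn. A row lasts 1/10 s, in which the tool goes at most 50 mm and 8.59 degrees, less where a joint would pass 70% of its speed; a pose out of reach is approached as far as the arm can. A call with a number of a shift or a turn outside -1 to 1 is refused whole. A call with a gripper value outside its range is refused whole. "grip" is the opening, from 0 (shut) to 1 (fully open), set as the call begins (left out, the last holds). The fingers move at their own pace and stop on an object; the grip force is fixed at half the most. Time passes only in rows, so rows that repeat a pose let the fingers close. It gives the time, the measured TCP pose, the force, the opening and the grip force at its end, in the units of the state.
- arm.read_state(): the state, without advancing time (a new reading comes with each control period).
- arm.get_image(name): name is "side" or "top" or "wrist"; returns (picture, depth): 384x512x3 uint8, blue, green, red; 384x512 float32, mm along the optical axis (not along the pixel's ray), 0 where there is no reading.
- arm.camera_info(name): a dict with "fx", "fy", "cx", "cy" (pixels), "extrinsics" (4x4, takes a point from camera to world coordinates). Camera axes: x right, y down, z forward; pixel columns grow to the right and rows downward; lengths in mm; the calibration is good to about 2 mm. A picture is of the moment at which its call begins: read the wrist's pose just before it. camera_info takes no time and is no camera call; for the wrist camera it gives the pose at the moment of the call.
- arm.job_done(): hands the job in; it is judged then, once.
Trained networks look in the newest picture that a camera, given by its name, has taken for a name from the list of things; names that differ only in an ending like _2 or _b are one class to them, and where a whole thing is asked for, a point or a joint stands for the part that bears it (a point fixed in the world has none). Each returns a list of dicts, best first, with "score" (0 to 1); they miss things now and then, are a little off and sometimes report something else, mostly with a low value. They report only what shows in the picture. A call takes as long as a camera call.
- arm.spot_in(camera, query): "position" ([column, row] in pixels, amid what is visible of it).
The state is a dict: "clock": time; "joints": joint angles; "joint_vel": joint speeds; "joint_efforts": joint torques, N m; "position": TCP position; "ee_rot": TCP orientation; "contact_force": force on the tool from outside, world axes, zero at the start; "wrist_torque": the same for the moment, N m; "gripper_width": finger opening in mm; "grasp_force": force on a finger pad.
Only numpy, scipy, OpenCV 4.12 (cv2) and the standard library are available. Lean on these libraries where they do the work, as an engineer would, in place of code of your own. Each camera call takes 0.05 s, during which the arm holds its last target. There are 200 camera calls.

## Working session

There is one attempt and no reset: what is moved stays moved. The work goes in short steps, Python scripts to look and compute and a tool call to move; the robot and the scene stay as the last step left them, time stands still between calls to the robot, and variables do not carry over. Pictures are saved under pics/ and viewed, at most 10 in all, crops included, and the job is handed in when it is done.

Besides the shell and the picture viewer there is one more tool, called after "Request:" as name(argument=value, ...) on one line, values as JSON. arm_command: Moves the arm, as the interface text tells. Shift numbers are shares of 0.25 m and turn numbers shares of 180 degrees, none past 1 either way. Its arguments: {"type":"object","properties":{"rows":{"type":"array","items":{"type":"array"}},"grip":{"type":"number"}},"required":["rows"]}

```bash
mkdir -p pics; python3 - <<'E'
from bench import arm
import cv2,numpy as np
s=arm.read_state();print(s['clock'],s['position'],s['ee_rot'],s['gripper_width'])
ims=[]
for c in ('top','side'):
    im,d=arm.get_image(c);ims.append(im);i=arm.camera_info(c);T=np.array(i['extrinsics'])
    np.savez(c+'.npz',im=im,d=d,T=T)
    print(c,i['fx'],i['fy'],i['cx'],i['cy'],T.round(3).tolist())
    if c=='top':
        for q in ('stand','scope_arm','lens','pivot','round_1','bar_1','tray_round','tray_bar','round_sample','bar_sample','caliper','jar','brush'):
            out=[]
            for r in arm.spot_in(c,q)[:4]:
                u,v=r['position'];z=float(d[int(v),int(u)])
                p=T@[(u-i['cx'])/i['fx']*z,(v-i['cy'])/i['fy']*z,z,1]
                out.append((round(r['score'],2),round(u),round(v),p[:3].round().tolist()))
            print(q,out)
for n,im in zip(('top','side'),ims): cv2.imwrite(f'pics/{n}0.png',cv2.resize(im,(800,600)))
E
```

```text
0.0 [253.34998481 570.71708537 230.20814298] [ 9.78238048e-01 -2.07482806e-01 -1.69520053e-04  1.08529848e-03] 85.48172839817671
top 394.3191108849853 394.3191108849853 257.69151884696043 190.9827223694416 [[0.026, -0.998, 0.06, 450.832], [-1.0, -0.026, -0.004, -12.225], [0.006, -0.06, -0.998, 1371.777], [0.0, 0.0, 0.0, 1.0]]
stand [(0.87, 249, 176, [579.0, 12.0, 43.0])]
scope_arm [(0.82, 238, 163, [609.0, 46.0, 167.0])]
lens [(0.89, 237, 159, [622.0, 48.0, 163.0])]
pivot [(0.6, 238, 160, [616.0, 45.0, 165.0])]
round_1 [(0.62, 256, 215, [450.0, -13.0, 61.0]), (0.42, 256, 159, [640.0, -9.0, 47.0])]
bar_1 []
tray_round [(0.94, 198, 192, [523.0, 190.0, 3.0])]
tray_bar []
round_sample [(0.57, 202, 188, [538.0, 175.0, 16.0]), (0.27, 127, 165, [610.0, 431.0, 26.0])]
bar_sample []
caliper [(0.87, 383, 192, [539.0, -450.0, 12.0])]
jar [(0.51, 138, 230, [390.0, 372.0, 75.0]), (0.18, 236, 155, [632.0, 52.0, 165.0])]
brush [(0.93, 125, 162, [619.0, 440.0, 18.0])]
side 366.1454981462981 366.1454981462981 259.8049313581831 188.7844873839174 [[0.81, -0.451, 0.374, 165.071], [-0.586, -0.603, 0.541, -549.237], [-0.018, -0.658, -0.753, 894.885], [0.0, 0.0, 0.0, 1.0]]
```

```bash
python3 - <<'E'
import cv2,numpy as np
im=np.load('top.npz')['im'];cv2.imwrite('pics/topc.png',cv2.resize(im[120:260,160:347],(800,599),interpolation=cv2.INTER_CUBIC))
E
```

```text
(no output)
```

View pics/topc.png

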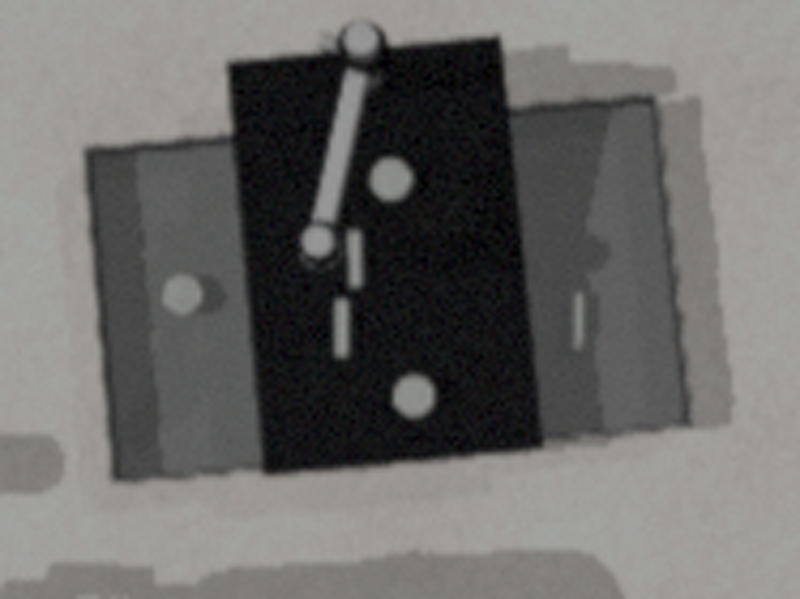

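View pics/side0.png

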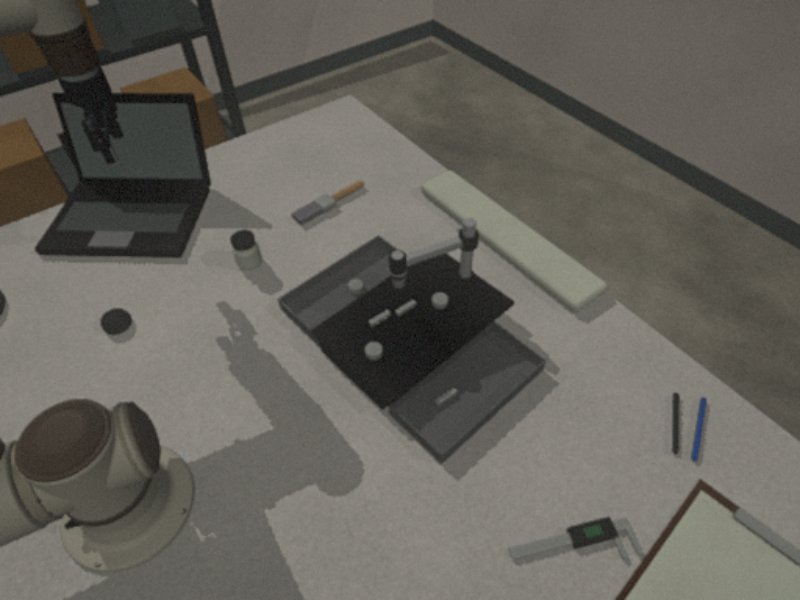

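The top crop shows the column at about (360,45) and the lens at (318,240), so the arm is swung slightly to the left. The discs are at (391,179) and (413,396), the bars at (354,259) and (341,327). The round sample is in the left tray at (182,295) and the bar sample in the right one at (578,320). I'll swing the arm to the right, because the row by the column gets pushed left.

```bash
cat > h.py <<'E'
import numpy as np, json
from scipy.spatial.transform import Rotation as R
def ray(info,u,v,z):
    T=np.array(info['extrinsics']);d=T[:3,:3]@[(u-info['cx'])/info['fx'],(v-info['cy'])/info['fy'],1];o=T[:3,3]
    return (o+d*(z-o[2])/d[2])
def stand(): 
    s=json.load(open('stand.json'));return np.array(s['o']),s['a']
def s2w(x,y):
    o,a=stand();c,s=np.cos(a),np.sin(a);return o+[c*x-s*y,s*x+c*y]
def w2s(p):
    o,a=stand();c,s=np.cos(a),np.sin(a);d=np.array(p[:2])-o;return np.array([c*d[0]+s*d[1],-s*d[0]+c*d[1]])
E
python3 - <<'E'
from bench import arm
from h import *
i=arm.camera_info('top')
f=lambda c,z: ray(i,160+c[0]/800*187-.5,120+c[1]/599*140-.5,z)[:2]
TL,TR,BL,BR=[f(c,48) for c in ((231,63),(500,38),(264,473),(543,446))]
print('sizes',[np.linalg.norm(a).round() for a in (TL-TR,BL-BR,TL-BL,TR-BR)])
ex=(TL+TR-BL-BR);ey=(TL+BL-TR-BR);a1=np.arctan2(ex[1],ex[0]);a2=np.arctan2(ey[1],ey[0])-np.pi/2
a=(a1*330+a2*220)/550;c=(TL+TR+BL+BR)/4
o=c-25*np.array([np.cos(a),np.sin(a)])
json.dump(dict(o=o.tolist(),a=float(a)),open('stand.json','w'))
print('stand',o.round(1),a1,a2)
for n,p,z in (('col',(360,40),198),('lens',(318,240),175),('d2',(391,179),62),('d1',(413,396),62),('b2',(354,259),58),('b1',(341,327),58),('b2top',(355,230),58),('b2bot',(354,290),58),('b1top',(343,297),58),('b1bot',(341,358),58)):
    print(n,f(p,z).round(),w2s(f(p,z)).round())
s=arm.read_state();print(R.from_quat(s['ee_rot']).as_matrix().round(3).tolist())
w=np.array(arm.camera_info('wrist')['extrinsics']);Rt=R.from_quat(s['ee_rot']).as_matrix()
print('cam in tool',(Rt.T@(w[:3,3]-s['position'])).round(), (Rt.T@w[:3,:3]).round(2).tolist())
E
```

```text
sizes [np.float64(214.0), np.float64(219.0), np.float64(325.0), np.float64(325.0)]
stand [546.6   8.2] 0.11955349909121653 0.12141323804396498
col [708.  30.] [163.   2.]
lens [568.  57.] [27. 45.]
d2 [629.   7.] [ 81. -11.]
d1 [460. -14.] [-89. -12.]
b2 [566.  35.] [22. 24.]
b1 [512.  43.] [-30.  39.]
b2top [588.  35.] [45. 21.]
b2bot [541.  34.] [-2. 26.]
b1top [536.  42.] [-7. 35.]
b1bot [488.  43.] [-54.  41.]
[[0.914, -0.406, 0.0], [-0.406, -0.914, 0.0], [-0.0, -0.0, -1.0]]
cam in tool [  83.   -1. -142.] [[-0.0, -0.94, -0.33], [1.0, -0.0, 0.0], [-0.0, -0.33, 0.94]]
```

Request:
arm_command(rows=[[[0.85, 0.45, 0], [0, 0, 0.23]], [[0.85, 0.45, 0], [0, 0, 0.23]], [[0.85, 0.45, 0], [0, 0, 0.23]], [[0.85, 0.45, 0], [0, 0, 0.23]], [[0.85, 0.45, 0], [0, 0, 0.23]]], grip=0)

```text
clock: 1.25
position: [403.2, 380.1, 231.7]
ee_rot: [0.84, -0.542, 0.0, -0.0]
contact_force: [0.4, 0.7, 0.3]
gripper_width: 12.5
grasp_force: 0.0
```

```bash
cat > st.py <<'E'
from bench import arm
from h import *
import sys
s=arm.read_state();M=R.from_quat(s['ee_rot']).as_matrix();o,a=stand()
yaw=np.arctan2(M[1,0],M[0,0])
print('t',s['clock'].__round__(2),'stand',w2s(s['position']).round(1),'z',round(s['position'][2],1),'yawerr/180',round((yaw-(a-np.pi/2))/np.pi,4),'zaxis',M[:,2].round(3),'F',np.round(s['contact_force'],1),'w',round(s['gripper_width'],1))
for k in range(1,len(sys.argv),3):
    x,y,z=map(float,sys.argv[k:k+3]);d=np.r_[s2w(x,y),z]-s['position'];print((M.T@d/250).round(3))
E
python3 st.py 80 90 200
```

```text
t 1.25 stand [-97.7 386.4] z 231.7 yawerr/180 0.0968 zaxis [ 0.  0. -1.] F [0.4 0.7 0.3] w 12.5
[ 1.344 -0.323  0.127]
```

Request:
arm_command(rows=[[[0.95, -0.23, 0.05], [0, 0, 0.097]], [[0.95, -0.23, 0.05], [0, 0, 0.097]], [[0.95, -0.23, 0.05], [0, 0, 0.097]], [[0.95, -0.23, 0.05], [0, 0, 0.097]], [[0.95, -0.23, 0.05], [0, 0, 0.097]]])

```text
clock: 1.75
position: [554.7, 188.4, 218.9]
ee_rot: [0.75, -0.661, 0.0, -0.0]
contact_force: [0.2, 1.1, 0.1]
gripper_width: 0.1
grasp_force: 0.0
```

```bash
python3 st.py 80 90 200 80 85 142
```

```text
t 1.75 stand [ 29.7 177.9] z 218.9 yawerr/180 0.0016 zaxis [ 0.  0. -1.] F [0.2 1.1 0.1] w 0.1
[ 0.353 -0.2    0.076]
[ 0.373 -0.199  0.308]
```

Request:
arm_command(rows=[[[0.18, -0.1, 0.04], [0, 0, 0]], [[0.36, -0.2, 0.08], [0, 0, 0]], [[0.36, -0.2, 0.16], [0, 0, 0]], [[0.36, -0.2, 0.25], [0, 0, 0]], [[0.36, -0.2, 0.308], [0, 0, 0]]])

```text
clock: 2.25
position: [613.9, 106.2, 139.9]
ee_rot: [0.75, -0.662, -0.001, 0.001]
contact_force: [0.1, 0.2, 0.6]
gripper_width: 0.2
grasp_force: 0.0
```

```bash
python3 st.py; python3 - <<'E'
import numpy as np
for r in (95,):
  for t in np.linspace(-.35,1.55,11):
    d=8+14.5*abs(np.sin(t))+11*abs(np.cos(t))
    print(round(t,2),(165-r*np.cos(t)-d*np.sin(t)).round(),(-r*np.sin(t)+d*np.cos(t)).round())
E
```

```text
t 2.25 stand [78.7 89.3] z 139.9 yawerr/180 0.0011 zaxis [-0.002 -0.001 -1.   ] F [0.1 0.2 0.6] w 0.2
-0.35 84.0 54.0
-0.16 75.0 36.0
0.03 69.0 17.0
0.22 68.0 1.0
0.41 68.0 -16.0
0.6 72.0 -33.0
0.79 80.0 -49.0
0.98 90.0 -64.0
1.17 104.0 -77.0
1.36 121.0 -88.0
1.55 140.0 -95.0
```

Request:
arm_command(rows=[[[0.12, -0.02, 0], [0, 0, 0]], [[0.21, 0.012, 0], [0, 0, 0]], [[0.288, 0.038, 0], [0, 0, 0]], [[0.356, 0.046, 0], [0, 0, 0]], [[0.424, 0.046, 0], [0, 0, 0]]])

```text
clock: 2.75
position: [616.4, -0.0, 142.4]
ee_rot: [0.75, -0.661, 0.0, -0.001]
contact_force: [0.6, 2.0, -0.3]
gripper_width: 0.1
grasp_force: 0.8
```

```bash
python3 st.py 72 -33 142 80 -49 142 90 -64 142 104 -77 142 121 -88 142
```

```text
t 2.75 stand [ 68.3 -16.5] z 142.4 yawerr/180 0.0018 zaxis [ 0.001  0.001 -1.   ] F [ 0.6  2.  -0.3] w 0.1
[ 0.066 -0.014  0.001]
[ 0.13  -0.046  0.001]
[ 0.19  -0.086  0.001]
[ 0.243 -0.141  0.001]
[ 0.287 -0.209  0.002]
```

Contact force is about 2 N in +y, so the fingers are pushing the arm. I'll continue the arc.

Request:
arm_command(rows=[[[0.066, -0.014, 0], [0, 0, 0]], [[0.13, -0.046, 0], [0, 0, 0]], [[0.19, -0.086, 0], [0, 0, 0]], [[0.243, -0.141, 0], [0, 0, 0]], [[0.287, -0.209, 0], [0, 0, 0]]])

```text
clock: 3.25
position: [677.1, -65.5, 141.4]
ee_rot: [0.75, -0.662, -0.001, 0.001]
contact_force: [-1.0, 2.0, 0.0]
gripper_width: 0.1
grasp_force: 0.8
```

Request:
arm_command(rows=[[[0.025, -0.06, 0], [0, 0, 0]], [[0.025, -0.076, 0], [0, 0, 0]], [[0.025, -0.084, 0], [0, 0, 0]], [[0.025, -0.09, 0], [0, 0, 0]]])

```text
clock: 3.65
position: [699.3, -67.8, 141.3]
ee_rot: [0.75, -0.661, -0.001, 0.001]
contact_force: [-1.5, -0.9, -0.1]
gripper_width: -0.1
grasp_force: 0.7
```

```bash
python3 st.py; python3 - <<'E'
from bench import arm
import cv2
im,d=arm.get_image('top')
print(arm.spot_in('top','lens')[:2])
cv2.imwrite('pics/top1.png',cv2.resize(im[110:260,160:360],(800,600),interpolation=cv2.INTER_CUBIC))
E
```

```text
t 3.65 stand [142.6 -93.7] z 141.3 yawerr/180 0.0016 zaxis [-0.002 -0.    -1.   ] F [-1.5 -0.9 -0.1] w -0.1
[]
```

View pics/top1.png

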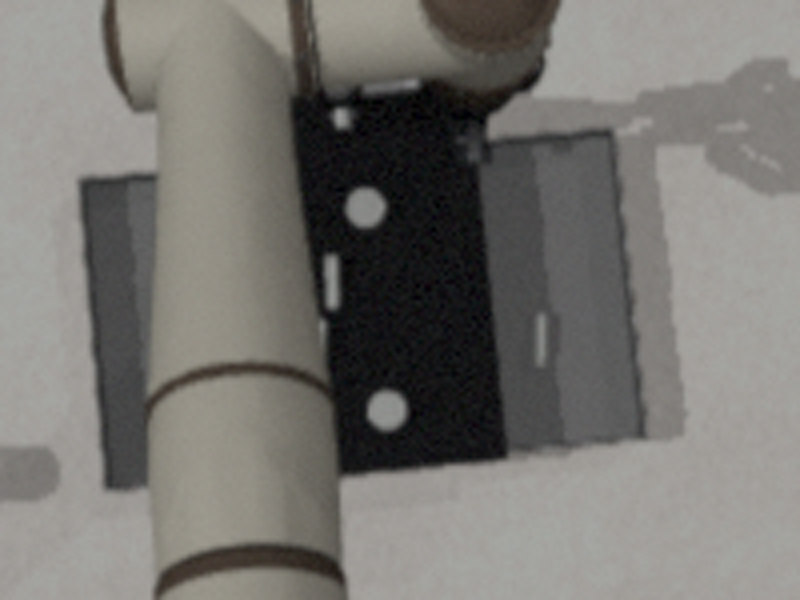

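The robot hides the column, but the specimens are undisturbed and the beam shows edge-on at (390,87). I'll push gently until the force climbs at the stop.

Request:
arm_command(rows=[[[0, -0.012, 0], [0, 0, 0]], [[0, -0.02, 0], [0, 0, 0]]])

```text
clock: 3.95
position: [701.1, -67.0, 141.7]
ee_rot: [0.75, -0.661, -0.004, 0.004]
contact_force: [-12.9, -1.7, 5.3]
gripper_width: -0.4
grasp_force: 6.6
```

Request:
arm_command(rows=[[[0, -0.012, 0], [0, 0, 0]], [[0, -0.02, 0], [0, 0, 0]]])

```text
clock: 4.15
position: [701.2, -67.0, 141.8]
ee_rot: [0.75, -0.661, -0.008, 0.008]
contact_force: [-25.9, -0.1, 12.0]
gripper_width: -0.2
grasp_force: 12.5
```

At the stop: the pose has stopped moving and the force is 26 N. I'll back off and go to disc 2's push start.

Request:
arm_command(rows=[[[0, 0.06, 0], [0, 0, 0]], [[0, 0.16, 0], [0, 0, 0]], [[-0.07, 0.28, 0], [0, 0, 0]], [[-0.13, 0.29, 0.1], [0, 0, 0]], [[-0.13, 0.29, 0.2], [0, 0, 0]]], grip=0.24)

```text
clock: 4.65
position: [634.7, -40.9, 93.8]
ee_rot: [0.751, -0.66, 0.002, -0.002]
contact_force: [-0.5, -0.3, -0.0]
gripper_width: 20.6
grasp_force: 0.0
```

```bash
python3 st.py 81 -60 53; python3 - <<'E'
from bench import arm
from h import *
import cv2
im,d=arm.get_image('wrist');i=arm.camera_info('wrist')
cv2.imwrite('pics/w1.png',im)
im2,_=arm.get_image('side');cv2.imwrite('pics/s1.png',im2)
for q in ('round_1','bar_1'):
  for r in arm.spot_in('wrist',q): print(q,r['score'].__round__(2),np.round(r['position']),w2s(ray(i,*r['position'],60)).round(1))
b=np.zeros((384,1024,3),np.uint8);b[:,:512]=im;b[:,512:]=im2
cv2.imwrite('pics/ws1.png',cv2.resize(b,(800,300)))
E
```

```text
t 4.65 stand [ 81.6 -59.3] z 93.8 yawerr/180 0.0025 zaxis [ 0.006  0.001 -1.   ] F [-0.5 -0.3 -0. ] w 20.6
[0.003 0.004 0.163]
round_1 0.98 [252. 288.] [ 77.3 -17.9]
round_1 0.7 [497. 285.] [-79.4 -20.8]
bar_1 0.49 [434. 336.] [-46.8  20.5]
```

View pics/ws1.png

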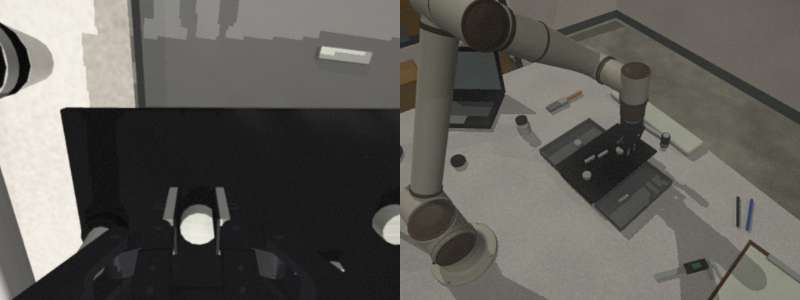

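The wrist view shows disc 2 centred between the fingertips at about (252,288) full size. The side view shows the microscope arm swung out to the right. Next I'll descend and push.

Request:
arm_command(rows=[[[0, 0, 0.1], [0, 0, 0]], [[0, 0, 0.163], [0, 0, 0]], [[-0.06, 0, 0.163], [0, 0, 0]], [[-0.11, 0, 0.163], [0, 0, 0]], [[-0.16, 0, 0.163], [0, 0, 0]]])

```text
clock: 5.35
position: [630.2, -1.9, 52.9]
ee_rot: [0.75, -0.661, 0.001, -0.001]
contact_force: [-4.3, -7.1, 1.8]
gripper_width: 20.5
grasp_force: 0.2
```

```bash
python3 st.py 81 108 52.5
```

```text
t 5.35 stand [ 81.9 -20.1] z 52.9 yawerr/180 0.0019 zaxis [ 0.003  0.    -1.   ] F [-4.3 -7.1  1.8] w 20.5
[-0.512  0.     0.001]
```

Request:
arm_command(rows=[[[-0.03, 0, -0.008], [0, 0, 0]], [[-0.07, 0, -0.008], [0, 0, 0]]])

```text
clock: 5.55
position: [625.8, 14.5, 53.7]
ee_rot: [0.75, -0.661, -0.0, 0.001]
contact_force: [-2.7, -2.7, 0.8]
gripper_width: 20.8
grasp_force: 0.5
```

```bash
python3 st.py 81 108 54.5;python3 - <<'E'
from bench import arm
from h import *
import cv2
im,d=arm.get_image('wrist');cv2.imwrite('pics/w2.png',im[160:384])
E
```

```text
t 5.55 stand [79.4 -3.2] z 53.7 yawerr/180 0.0016 zaxis [-0.002 -0.    -1.   ] F [-2.7 -2.7  0.8] w 20.8
[-0.445 -0.008 -0.003]
```

View pics/w2.png

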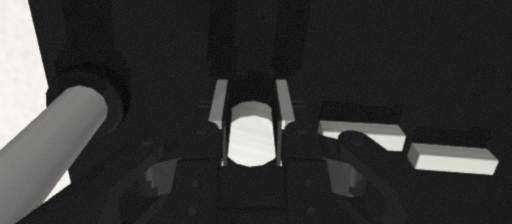

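The disc is nested between the fingertips at (252,130) in the crop, and the bars at (360,135) and (452,157) are clear to the side. Continuing left.

Request:
arm_command(rows=[[[-0.06, 0, 0], [0, 0, 0]], [[-0.12, 0, 0], [0, 0, 0]], [[-0.18, 0, 0], [0, 0, 0]], [[-0.24, 0, 0], [0, 0, 0]], [[-0.3, 0, 0], [0, 0, 0]]])

```text
clock: 6.1
position: [617.9, 90.2, 53.4]
ee_rot: [0.75, -0.661, 0.0, -0.0]
contact_force: [0.4, -1.2, 0.7]
gripper_width: 20.4
grasp_force: 0.5
```

Request:
arm_command(rows=[[[-0.05, 0, 0], [0, 0, 0]], [[-0.1, 0, 0], [0, 0, 0]], [[-0.15, 0, 0], [0, 0, 0]], [[-0.15, 0, 0], [0, 0, 0]]])

```text
clock: 6.5
position: [612.8, 127.5, 53.0]
ee_rot: [0.751, -0.661, 0.0, -0.0]
contact_force: [-0.3, -0.4, -0.4]
gripper_width: 20.7
grasp_force: 0.0
```

```bash
python3 st.py -30 80 110; python3 - <<'E'
from bench import arm
from h import *
import cv2
im,d=arm.get_image('wrist');i=arm.camera_info('wrist')
for q in ('round_1','bar_1'):
  for r in arm.spot_in('wrist',q): print(q,r['score'].__round__(2),np.round(r['position']),w2s(ray(i,*r['position'],55)).round(1),w2s(ray(i,*r['position'],17)).round(1))
cv2.imwrite('pics/w3.png',im)
E
```

```text
t 6.5 stand [ 80.  110.6] z 53.0 yawerr/180 0.0023 zaxis [ 0.  0. -1.] F [-0.3 -0.4 -0.4] w 20.7
[ 0.119  0.441 -0.228]
round_1 0.85 [251. 267.] [ 79.4 116. ] [ 79.3 140.3]
bar_1 0.87 [396.  70.] [19.8 21.6] [ 3.6 20.3]
bar_1 0.84 [482. 107.] [-19.7  36.1] [-46.7  38.8]
```

View pics/w3.png

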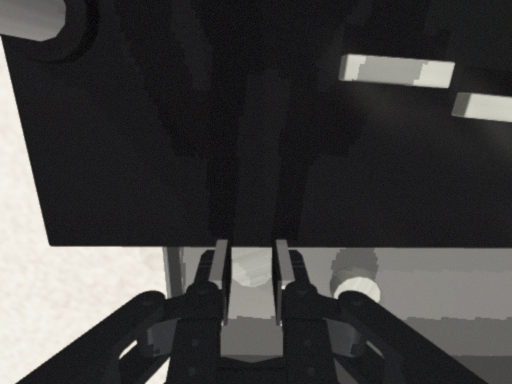

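Disc 2 is in the left tray at (251,267), beside the sample at (357,292). Next is bar 2, to be pushed right from its left side.

Request:
arm_command(rows=[[[0, 0, -0.16], [0, 0, 0]], [[0.1, 0.1, -0.16], [0, 0, 0]], [[0.22, 0.232, -0.16], [0, 0, 0]], [[0.225, 0.232, -0.12], [0, 0, 0]], [[0.225, 0.232, 0], [0, 0, 0]]], grip=0.12)

```text
clock: 7.15
position: [564.3, 61.9, 55.8]
ee_rot: [0.75, -0.662, 0.002, -0.003]
contact_force: [1.2, 0.2, -0.6]
gripper_width: 10.0
grasp_force: 0.0
```

```bash
python3 st.py 22 -108 53; python3 - <<'E'
from bench import arm
from h import *
import cv2
im,d=arm.get_image('wrist');i=arm.camera_info('wrist')
for q in ('round_1','bar_1'):
  for r in arm.spot_in('wrist',q): print(q,r['score'].__round__(2),np.round(r['position']),w2s(ray(i,*r['position'],55)).round(1),w2s(ray(i,*r['position'],17)).round(1))
cv2.imwrite('pics/w4.png',im)
E
```

```text
t 7.15 stand [24.1 51.2] z 55.8 yawerr/180 0.0012 zaxis [ 0.008  0.002 -1.   ] F [ 1.2  0.2 -0.6] w 10.0
[0.637 0.011 0.01 ]
round_1 0.83 [492. 128.] [-84.  -13.4] [-113.    -8.1]
bar_1 0.77 [260. 196.] [15.  17.2] [13.6 31. ]
bar_1 0.76 [364. 227.] [-34.5  33. ] [-49.7  51.3]
```

View pics/w4.png

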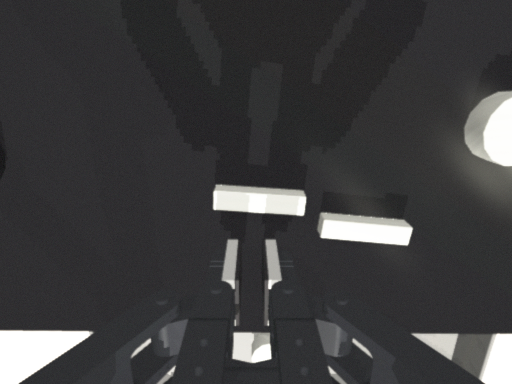

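The fingers at (252,265) are almost centred behind bar 2 at (260,200), and bar 1 at (364,229) is clear. Pushing right.

Request:
arm_command(rows=[[[0.06, 0.008, 0.004], [0, 0, 0]], [[0.12, 0.008, 0.004], [0, 0, 0]], [[0.18, 0.008, 0.004], [0, 0, 0]], [[0.24, 0.008, 0.004], [0, 0, 0]], [[0.3, 0.008, 0.004], [0, 0, 0]]])

```text
clock: 7.8
position: [570.1, -13.5, 52.5]
ee_rot: [0.75, -0.662, 0.0, -0.0]
contact_force: [-0.4, 0.3, -0.3]
gripper_width: 10.0
grasp_force: 0.2
```

Request:
arm_command(rows=[[[0.06, 0, 0], [0, 0, 0]], [[0.12, 0, 0], [0, 0, 0]], [[0.18, 0, 0], [0, 0, 0]], [[0.24, 0, 0], [0, 0, 0]], [[0.3, 0, 0], [0, 0, 0]]])

```text
clock: 8.3
position: [579.3, -87.7, 52.0]
ee_rot: [0.75, -0.661, -0.0, 0.0]
contact_force: [0.2, 0.6, 0.5]
gripper_width: 10.4
grasp_force: 0.0
```

Request:
arm_command(rows=[[[0.04, 0, 0], [0, 0, 0]], [[0.05, 0, 0], [0, 0, 0]]])

```text
clock: 8.5
position: [580.7, -100.1, 51.9]
ee_rot: [0.75, -0.662, -0.0, 0.0]
contact_force: [-0.7, 0.4, -0.1]
gripper_width: 10.4
grasp_force: 0.0
```

```bash
python3 st.py -30 70 53; python3 - <<'E'
from bench import arm
from h import *
import cv2
im,d=arm.get_image('wrist');i=arm.camera_info('wrist')
for q in ('round_1','bar_1'):
  for r in arm.spot_in('wrist',q): print(q,r['score'].__round__(2),np.round(r['position']),w2s(ray(i,*r['position'],55)).round(1),w2s(ray(i,*r['position'],13)).round(1))
cv2.imwrite('pics/w5.png',im)
E
```

```text
t 8.5 stand [  20.9 -111.6] z 51.9 yawerr/180 0.0013 zaxis [-0. -0. -1.] F [-0.7  0.4 -0.1] w 10.4
[-0.727  0.201 -0.004]
bar_1 0.65 [255. 200.] [  18.8 -141.7] [  18.3 -125.7]
```

View pics/w5.png

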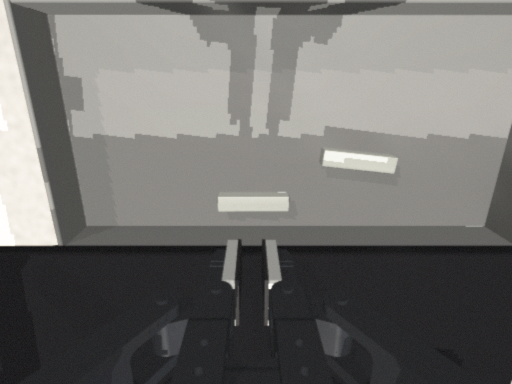

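Bar 2 lies in the right tray at (253,201), with the sample at (360,160). Now bar 1.

Request:
arm_command(rows=[[[0, 0, -0.17], [0, 0, 0]], [[-0.18, 0.05, -0.17], [0, 0, 0]], [[-0.36, 0.1, -0.17], [0, 0, 0]], [[-0.54, 0.15, -0.17], [0, 0, 0]], [[-0.72, 0.204, -0.17], [0, 0, 0]]])

```text
clock: 9.15
position: [506.7, 75.4, 94.8]
ee_rot: [0.75, -0.661, 0.0, -0.0]
contact_force: [1.2, 0.7, 0.2]
gripper_width: 10.4
grasp_force: 0.0
```

```bash
python3 st.py -30 70 53; python3 - <<'E'
from bench import arm
from h import *
im,d=arm.get_image('wrist');i=arm.camera_info('wrist')
for q in ('round_1','bar_1'):
  for r in arm.spot_in('wrist',q): print(q,r['score'].__round__(2),np.round(r['position']),w2s(ray(i,*r['position'],55)).round(1))
E
```

```text
t 9.15 stand [-31.5  71.5] z 94.8 yawerr/180 0.0019 zaxis [ 0.001  0.    -1.   ] F [1.2 0.7 0.2] w 10.4
[ 0.006 -0.006  0.167]
round_1 0.91 [116. 278.] [ 57.  119.3]
round_1 0.75 [364.  78.] [-93.8  -9.4]
bar_1 0.95 [255. 169.] [-35.6  42.3]
```

Request:
arm_command(rows=[[[0, 0, 0.1], [0, 0, 0]], [[0, 0, 0.168], [0, 0, 0]], [[0.05, 0, 0.168], [0, 0, 0]], [[0.1, 0, 0.168], [0, 0, 0]], [[0.16, 0, 0.168], [0, 0, 0]]])

```text
clock: 9.8
position: [513.5, 32.4, 53.5]
ee_rot: [0.75, -0.661, 0.001, -0.001]
contact_force: [-0.5, 0.7, -0.3]
gripper_width: 10.4
grasp_force: 0.2
```

Request:
arm_command(rows=[[[0.06, 0, 0], [0, 0, 0]], [[0.12, 0, 0], [0, 0, 0]], [[0.18, 0, 0], [0, 0, 0]], [[0.24, 0, 0], [0, 0, 0]], [[0.3, 0, 0], [0, 0, 0]]])

```text
clock: 10.3
position: [522.1, -42.1, 52.6]
ee_rot: [0.75, -0.661, 0.0, -0.0]
contact_force: [0.2, 0.2, -0.2]
gripper_width: 10.6
grasp_force: 0.1
```

Request:
arm_command(rows=[[[0.06, 0, 0], [0, 0, 0]], [[0.12, 0, 0], [0, 0, 0]], [[0.18, 0, 0], [0, 0, 0]], [[0.23, 0, 0], [0, 0, 0]], [[0.265, 0, 0], [0, 0, 0]]])

```text
clock: 10.8
position: [530.4, -107.7, 52.5]
ee_rot: [0.75, -0.662, 0.0, 0.0]
contact_force: [-0.5, -0.1, 0.8]
gripper_width: 10.3
grasp_force: 0.0
```

```bash
python3 st.py -89 -60 53; python3 - <<'E'
from bench import arm
from h import *
import cv2
im,d=arm.get_image('wrist');i=arm.camera_info('wrist')
for q in ('round_1','bar_1'):
  for r in arm.spot_in('wrist',q): print(q,r['score'].__round__(2),np.round(r['position']),w2s(ray(i,*r['position'],55)).round(1),w2s(ray(i,*r['position'],13)).round(1))
E
```

```text
t 10.8 stand [ -29.9 -113.1] z 52.5 yawerr/180 0.0015 zaxis [ 0. -0. -1.] F [-0.5 -0.1  0.8] w 10.3
[-0.213  0.235 -0.002]
bar_1 0.95 [171. 200.] [   7.5 -143.7] [  18.9 -127.6]
bar_1 0.57 [252. 183.] [ -30.6 -152.3] [ -30.7 -138.9]
```

Now disc 1, with the fingers back at 20 mm.

Request:
arm_command(rows=[[[0, 0, -0.17], [0, 0, 0]], [[-0.1, 0.12, -0.17], [0, 0, 0]], [[-0.21, 0.235, -0.17], [0, 0, 0]], [[-0.21, 0.235, -0.17], [0, 0, 0]]], grip=0.24)

```text
clock: 11.35
position: [460.8, -60.2, 94.9]
ee_rot: [0.751, -0.66, -0.002, 0.001]
contact_force: [0.1, -1.3, 0.2]
gripper_width: 20.6
grasp_force: 0.0
```

```bash
python3 st.py -89 -60 53.5; python3 - <<'E'
from bench import arm
from h import *
import cv2
im,d=arm.get_image('wrist');i=arm.camera_info('wrist')
for q in ('round_1','bar_1'):
  for r in arm.spot_in('wrist',q): print(q,r['score'].__round__(2),np.round(r['position']),w2s(ray(i,*r['position'],60)).round(1))
cv2.imwrite('pics/w6.png',im)
E
```

```text
t 11.35 stand [-93.4 -57.6] z 94.9 yawerr/180 0.0024 zaxis [-0.004  0.001 -1.   ] F [ 0.1 -1.3  0.2] w 20.6
[ 0.01  -0.018  0.166]
round_1 0.64 [248. 281.] [-89.2 -16.8]
bar_1 0.79 [162.  85.] [ -43.1 -139.5]
bar_1 0.58 [ 91. 105.] [  -3.6 -129. ]
```

View pics/w6.png

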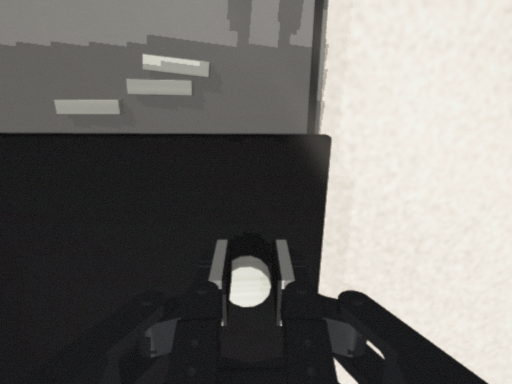

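The right tray now holds three bars, at (88,106), (158,87) and (176,66). Disc 1 is at (248,283), about 2 mm off the finger centre at (252,270). I'll correct that, descend and push.

Request:
arm_command(rows=[[[0, -0.008, 0.1], [0, 0, 0]], [[0, -0.008, 0.163], [0, 0, 0]], [[-0.05, -0.008, 0.163], [0, 0, 0]], [[-0.1, -0.008, 0.163], [0, 0, 0]], [[-0.16, -0.008, 0.163], [0, 0, 0]]])

```text
clock: 12.0
position: [463.2, -20.8, 54.9]
ee_rot: [0.75, -0.661, 0.0, -0.0]
contact_force: [1.1, 0.6, -0.6]
gripper_width: 21.1
grasp_force: 0.2
```

Request:
arm_command(rows=[[[-0.06, 0, 0], [0, 0, 0]], [[-0.12, 0, 0], [0, 0, 0]], [[-0.18, 0, 0], [0, 0, 0]], [[-0.24, 0, 0], [0, 0, 0]], [[-0.3, 0, 0], [0, 0, 0]]])

```text
clock: 12.5
position: [453.6, 54.4, 55.4]
ee_rot: [0.75, -0.661, 0.001, -0.001]
contact_force: [-0.0, -1.0, -0.1]
gripper_width: 20.7
grasp_force: 0.2
```

```bash
python3 st.py -90 110 53; python3 - <<'E'
from bench import arm
from h import *
im,d=arm.get_image('wrist');i=arm.camera_info('wrist')
for q in ('round_1',):
  for r in arm.spot_in('wrist',q): print(q,r['score'].__round__(2),np.round(r['position']),w2s(ray(i,*r['position'],60)).round(1))
E
```

```text
t 12.5 stand [-86.7  57.1] z 55.4 yawerr/180 0.002 zaxis [ 0.002  0.001 -1.   ] F [-0.  -1.  -0.1] w 20.7
[-0.212  0.012  0.01 ]
round_1 0.79 [249. 291.] [-85.7  77.9]
round_1 0.74 [ 23. 332.] [ 38.1 105.7]
round_1 0.35 [170. 142.] [-50.6   0.6]
```

Request:
arm_command(rows=[[[-0.06, 0, 0.004], [0, 0, 0]], [[-0.12, 0, 0.008], [0, 0, 0]], [[-0.17, 0, 0.01], [0, 0, 0]], [[-0.215, 0, 0.01], [0, 0, 0]], [[-0.215, 0, 0.01], [0, 0, 0]]])

```text
clock: 13.1
position: [446.5, 107.3, 52.1]
ee_rot: [0.751, -0.661, 0.0, -0.001]
contact_force: [-0.1, -0.8, -0.1]
gripper_width: 20.6
grasp_force: 0.0
```

Request:
arm_command(rows=[[[0, 0, -0.2], [0, 0, 0]], [[0, 0, -0.4], [0, 0, 0]], [[-0.2, 0.1, -0.5], [0, 0, 0]], [[-0.4, 0.2, -0.5], [0, 0, 0]], [[-0.6, 0.3, -0.5], [0, 0, 0]]])

```text
clock: 13.6
position: [364.9, 228.0, 177.9]
ee_rot: [0.749, -0.662, -0.0, -0.002]
contact_force: [0.8, 1.0, 0.1]
gripper_width: 20.4
grasp_force: 0.0
```

Request:
arm_command(rows=[[[-0.2, 0, 0], [0, 0, 0]], [[-0.4, 0, 0], [0, 0, 0]], [[-0.6, 0, 0], [0, 0, 0]], [[-0.8, 0, 0], [0, 0, 0]], [[-0.8, 0, 0], [0, 0, 0]]])

```text
clock: 14.1
position: [339.9, 430.5, 175.9]
ee_rot: [0.752, -0.66, -0.0, -0.001]
contact_force: [-0.3, -0.4, -0.5]
gripper_width: 20.4
grasp_force: 0.0
```

```bash
python3 st.py; python3 - <<'E'
from bench import arm
import cv2
from h import *
im,d=arm.get_image('top');i=arm.camera_info('top')
for q,z in (('lens',175),('pivot',164)):
  for r in arm.spot_in('top',q)[:2]: print(q,r['score'],np.round(r['position']),w2s(ray(i,*r['position'],z)))
cv2.imwrite('pics/top2.png',cv2.resize(im[110:260,160:360],(800,600),interpolation=cv2.INTER_CUBIC))
E
```

```text
t 14.1 stand [-154.4  444.1] z 175.9 yawerr/180 0.0031 zaxis [ 0.001  0.002 -1.   ] F [-0.3 -0.4 -0.5] w 20.4
lens 0.6 [271. 130.] [157.91138638 -80.08947195]
```

View pics/top2.png

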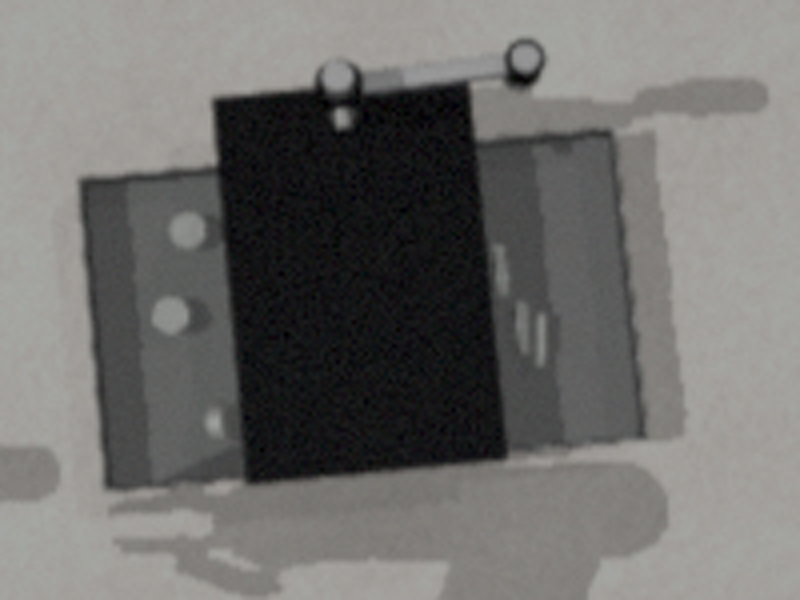

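The top view shows all three bars in the right tray and the beam swung right, with the lens at (525,60). Two discs lie flat in the left tray. The third, at (218,423), looks tilted, so I'll check it and the swing angle.

```bash
python3 - <<'E'
from bench import arm
import cv2
from h import *
im,d=arm.get_image('top');i=arm.camera_info('top')
f=lambda c,z: w2s(ray(i,160+c[0]/4-.5,110+c[1]/4-.5,z))
L=f((525,58),175);C=f((338,75),198);print(L,C,'theta',np.arctan2(-(L[1]-0),165-L[0]))
T=np.array(i['extrinsics'])
for u in range(208,222): print(u,[round(float((T@[(u-i['cx'])/i['fx']*z,(v-i['cy'])/i['fy']*z,z,1])[2])) for v in range(210,222,2) for z in [d[v,u]]])
im,_=arm.get_image('side');s=im[130:240,180:327]
cv2.imwrite('pics/s2.png',cv2.resize(s,(800,599),interpolation=cv2.INTER_CUBIC))
E
```

```text
[ 169.50981842 -143.13588316] [164.5651399    0.93411294] theta 1.6022931597557433
208 [7, 4, 7, 7, 1, 3]
209 [6, 3, 3, 4, 2, 0]
210 [3, 5, -2, 2, 1, 1]
211 [2, 5, 31, 3, 2, 2]
212 [7, 31, 31, 27, 26, 0]
213 [-1, 38, 32, 35, 31, -2]
214 [3, 33, 32, 39, 26, 5]
215 [27, 34, 38, 35, 34, 4]
216 [30, 24, 28, 33, 29, 7]
217 [-1, 22, 23, 21, 21, 3]
218 [3, 8, 12, 8, 18, 0]
219 [2, 7, 4, -2, 1, 3]
220 [47, 53, 52, 51, 50, 3]
221 [48, 48, 47, 49, 49, 44]
```

View pics/s2.png

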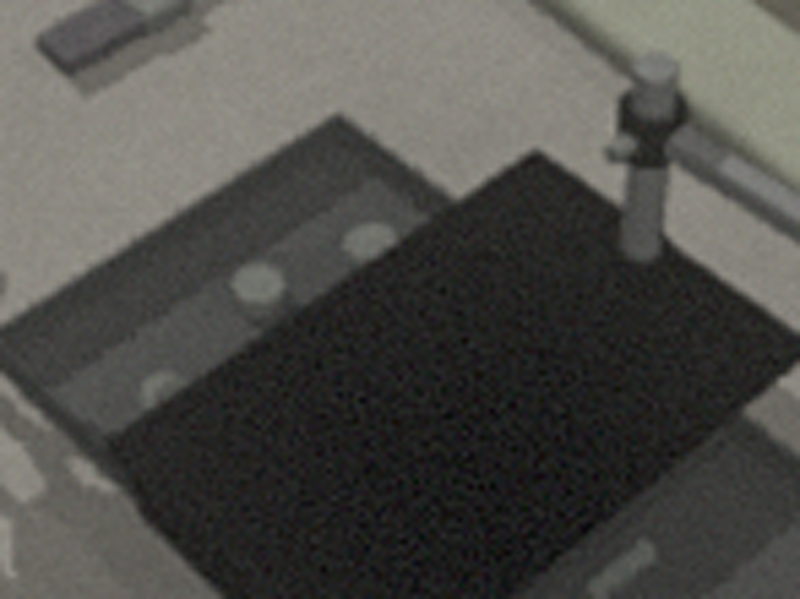

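The swing angle comes out at 1.602, which is the stop. Disc 1 is in the left tray but standing on its rim: its top is at about 35 mm and it is clear of the plate edge. I've also used up the picture views (11, one over the limit), so I'll check numerically that it is at rest.

Request:
arm_command(rows=[[[0, 0, 0], [0, 0, 0]], [[0, 0, 0], [0, 0, 0]], [[0, 0, 0], [0, 0, 0]], [[0, 0, 0], [0, 0, 0]], [[0, 0, 0], [0, 0, 0]]])

```text
clock: 14.85
position: [340.4, 425.3, 176.6]
ee_rot: [0.75, -0.661, -0.0, -0.0]
contact_force: [0.1, -0.5, -0.0]
gripper_width: 20.3
grasp_force: 0.0
```

```bash
python3 - <<'E'
from bench import arm
import cv2
from h import *
i=arm.camera_info('top');T=np.array(i['extrinsics'])
old=cv2.imread('pics/top2.png')
D=[];I=[]
for k in range(5):
    im,d=arm.get_image('top');D.append(d);I.append(im.astype(float))
z=np.median(D,0);I=np.mean(I,0)
us,vs=np.meshgrid(np.arange(512),np.arange(384))
P=np.stack([(us-i['cx'])/i['fx']*z,(vs-i['cy'])/i['fy']*z,z],-1)@T[:3,:3].T+T[:3,3]
o,a=stand();dx=P[...,0]-o[0];dy=P[...,1]-o[1];sx=np.cos(a)*dx+np.sin(a)*dy;sy=-np.sin(a)*dx+np.cos(a)*dy
m=(abs(sx)<128)&(sy>112)&(sy<220)&(P[...,2]>10)&(P[...,2]<44)
n,l,st,c=cv2.connectedComponentsWithStats(m.astype(np.uint8))
for k in range(1,n):
    q=l==k
    if q.sum()>8: print(q.sum(),'x',sx[q].min().round(),sx[q].max().round(),'y',sy[q].min().round(),sy[q].max().round(),'z',np.percentile(P[q][:,2],[10,50,90]).round(),'px',c[k].round(1))
for r in range(208,224): print(r,P[r,208:222,2].round().astype(int),I[r,208:222].mean(-1).round().astype(int))
E
```

```text
68 x 68.0 97.0 y 128.0 159.0 z [15. 17. 20.] px [206.4 166.8]
68 x -3.0 26.0 y 151.0 179.0 z [15. 18. 19.] px [202.1 188. ]
65 x -100.0 -68.0 y 118.0 141.0 z [17. 29. 34.] px [214.8 214.7]
208 [ 1  4  2  4  5  0  3  5  1  2  4 46 47 47] [95 92 93 93 92 93 92 92 92 93 89 66 33 24]
209 [ 5  5  2  3  1  2  3  3  5  4  4  4 47 46] [93 92 94 93 93 92 92 92 91 92 90 66 35 18]
210 [ 1  0  4  4  5  3  4 24 25  3  5  5 50 48] [95 93 93 92 92 91 88 87 87 91 88 63 32 22]
211 [ 1  1  4  2 25 29 31 31 27 18  5  3 49 50] [94 93 92 93 98 98 97 87 82 80 80 62 33 18]
212 [ 2  0  1  4 31 34 32 34 26 18 12  1 50 48] [ 94  93  94  98 110 115 113  95  80  74  74  59  34  20]
213 [ 5  4  2 29 31 32 36 34 28 18 13  3 46 50] [ 93  94  94 107 125 129 126  99  81  74  72  61  35  25]
214 [ 4  3  2 33 33 37 37 34 27 20 14  3 48 50] [ 96  93  96 116 138 144 142 105  77  74  75  68  44  24]
215 [ 5  3  4 33 32 35 32 35 27 22 14  2 49 47] [ 95  94  96 122 148 155 152 111  79  74  75  69  41  26]
216 [ 6  4  4  5 31 30 34 36 28 23 11  6 48 46] [ 93  93  95 120 145 151 147 111  83  76  75  70  44  22]
217 [ 2  3  3  2 30 32 32 33 31 24 14  4 48 48] [ 93  93  95 107 131 137 135 113  85  77  73  69  46  25]
218 [ 4  3  2  3 28 29 30 33 30 26 17  5 47 47] [ 92  92  92  97 115 122 123 114  91  79  75  70  48  29]
219 [ 2  4  4  3  4 24 23 24 24 18  4  3 48 49] [ 92  93  93  93  99 103 107 106  93  83  76  71  51  29]
220 [ 2  3  3  2  1  3  5  4  2  3  5  3  6 48] [93 93 93 92 92 94 93 92 92 90 83 80 58 31]
221 [ 2  4  4  5  5  2  2  3  3  4  3  4  6 47] [92 93 92 92 93 93 91 93 92 91 83 79 61 35]
222 [ 1  4  5  0  2  4  2  3  1  4  2  3  3 47] [92 93 92 92 94 92 91 91 84 81 75 70 58 35]
223 [ 5  5  4  4  2  6  7  4  2  1 -1  4  3 48] [93 92 90 92 91 91 84 83 75 73 72 72 58 35]
```

```bash
python3 -c "
from bench import arm
print(arm.job_done())"
```

```text
the job is handed in; nothing more can be done
None
```

The microscope arm is against its right stop, and the job is handed in with both discs in the left (round) tray and both bars in the right (bar) tray; disc 1 ended up tilted on its rim rather than flat, and I viewed 11 pictures against the limit of 10.

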